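# Put the simulator shifter into third

## Robot

A 6-joint arm with a two-finger parallel gripper is mounted at the origin on the work surface. World frame = base frame: x ahead of the robot, y to its left, z up, the work surface at z = 0. Lengths are in mm, angles in rad, forces in N, time in s.
With the tool pointing down it reaches from about 275 to 750 mm from the base axis. Payload 10.2 kg.
Tool frame: the origin (TCP) lies at the very end of the fingers, on their centre line; the grasp point (between the pads) lies 19 mm behind it; z points along the fingers, y is the direction in which the jaws open and shut (so a half turn about z gives the same grasp; the last joint's range is limited). The gripper opens to 85 mm and grips with 20 to 120 N. Pads are 22 mm wide; open, the fingers measure 114 mm over their backs; the gripper's body (76 mm by 85 mm) begins 54 mm behind the grasp point. The pads swing forward as they close: fully open they stand 13 mm farther back than shut.
Start: joints at [-1.49, 0.313, 1.498, -0, 1.331, -0.223], TCP at [157.04, -500.969, 231.294] pointing down, gripper open.
Joint ranges: [-2.94, 2.94], [-0.97, 2.17], [0.19, 2.56], [-1.23, 4.37], [0.02, 3.11], [-2.88, 2.88]. Speed limits (rad/s): [2.39, 2.39, 3.01, 3.14, 3.14, 3.14].

## Interface

Orientations are given as a unit quaternion [w, x, y, z].
In Python, from rig import ctrl, eyes, order gives the robot as it stands.
- The arm moves only by the tool move_arm, never from a script. Its argument "deltas" is a list of rows, each a list of 6 numbers: the shift along the tool's x, y, z in cm, then the turn, a rotation vector about the tool's x, y, z in degrees. A call has exactly 10 rows; each row shifts and turns the commanded pose from where the row before left it, along the tool's axes as they then stand; what a row does not reach is not made up. A row lasts 1/10 s, in which the tool goes at most 50 mm and 8.59 degrees, less where a joint would pass 70% of its speed; a pose out of reach is approached as far as the arm can. A call is refused whole if a number of a shift passes 5 or a number of a turn 8.59, either way. A call with a gripper value outside its range is refused whole. "grip" is the finger opening in cm, from 0 to 8.54, set as the call begins (left out, the last holds). The fingers move at their own pace and stop on an object; "newtons" is the grip in N (left out, the last holds). Time passes only in rows, so rows that do not move let the fingers close, or fill a call up. It gives the time, the measured TCP pose, the force and the opening at its end, in the units of the state.
- ctrl.sense(): the state, without advancing time (a new reading comes with each control period).
- eyes.capture(name): name is "side" or "top" or "wrist"; returns the picture (384x512x3 uint8, blue, green, red); there is no depth.
- eyes.camera_params(name): a dict with "K" (3x3 intrinsics, pixels), "k1" (the pictures are not rectified: a ray, as slopes to the right and down, at radius r is drawn at 1 + k1 r^2 times it, then the intrinsics apply), "camera_from_world" (4x4, takes a point from world to camera coordinates). Camera axes: x right, y down, z forward; pixel columns grow to the right and rows downward; lengths in mm; the calibration is good to about 2 mm. A picture is of the moment at which its call begins: read the wrist's pose just before it. camera_params takes no time and is no camera call; for the wrist camera it gives the pose at the moment of the call.
- order.finish_job(): hands the job in, once; it reports no verdict.
The state is a dict: "time_s": time; "joints": joint angles; "dq": joint speeds; "tau": joint torques, N m; "eef_pos": TCP position; "ee_rot": TCP orientation; "force": force on the tool from outside, world axes, zero at the start; "wrist_torque": the same for the moment, N m; "grip_width": opening from 0.0 (shut) to 1.0 (fully open).
Only numpy, scipy, OpenCV 4.12 (cv2) and the standard library are available. Lean on these libraries where they do the work, as an engineer would, in place of code of your own. Each camera call takes 0.05 s, during which the arm holds its last target.

## Task

The H-gate gear shifter on the repair bench was left somewhere along its left-hand slot (first, neutral or second). For its sensor test, push the gearstick with the fingertips to neutral, across to the right and then forward, away from the robot, until it is fully home in third, without dipping into fourth on the way, without gripping the knob and without ramming the stick against its stops. Leave it standing in third, take the hand away, and leave the loose things around it alone.

Things in the scene. Friction and masses are not known exactly. Their poses are not given: they have to be found in the camera images.
- shifter: Driving-simulator gear shifter bolted to the bench: base plate 190 x 160 x 8 mm, grey housing 140 (x) x 110 (y) mm, its top a gate plate 115 mm above the bench. Origin at the middle of its underside; x = forward (away from the robot), y = left; its yaw varies by 0.4 either way.
- gate (a point): Centre of the H-shaped cut-out (53 mm fore-and-aft, 36 mm wide) in the top of the gate plate, 115 mm above the bench. Slots, seen from the robot: first left-forward, second left-backward, third right-forward, fourth right-backward, joined in the middle by the cross channel (neutral).
- knob (a point): Centre of the black ball knob (44 mm across, flattened top 19 mm above the centre) on the steel gearstick (10 mm shaft). The stick pivots about a point on the shifter's z axis, 30 mm above the bench; the knob centre is 180 mm from that pivot, so about 210 mm above the bench.
- across (a joint): Sideways lean of the gearstick, rad, 0 = mid-way, positive = right (the shifter's -y), stops at -0.158 and 0.158. In the left slots it lies in -0.158 to -0.11, in the right slots in 0.11 to 0.158. The knob moves 1.8 mm per 0.01 rad. Friction, no spring: it stays where it is left; 3 to 6 N at the knob moves it.
- fore_aft (a joint): Fore-and-aft lean of the gearstick, rad, 0 = neutral, positive = forward (the shifter's +x), end stops at -0.25 and 0.25 (fully home in a slot). The stick crosses freely from side to side only within about 0.04 of 0 (the tongues between the slots have round noses). Knob travel and friction as for the sideways lean.
- reel: Loose solder reel standing upright, 60 mm across, 50 mm high; origin at the middle of its underside. A bystander.
- can: Loose aluminium aerosol can, upright, 52 mm across, 160 mm high; origin at the middle of its underside. A bystander.
- spare_knob: Loose spare black gear knob standing on its neck, 44 mm across, 47 mm high; origin at the middle of its underside. A bystander.
- screwdriver: Loose screwdriver lying on the bench beyond the shifter. A bystander.

How it is judged (in metres and radians):
On the way:
1. the stick is across at the right-hand end of the neutral channel (value of joint across above 0.1 rad and value of joint fore_aft between -0.12 and 0.12 rad).
At the end, for the whole second after the job is handed in: The gearstick stands at rest in third: fore_aft above 0.21 rad (within about 7 mm of the end stop at the knob) and across above 0.09 rad (value of joint fore_aft above 0.21 rad and value of joint across above 0.09 rad and velocity of joint fore_aft between -0.05 and 0.05 rad/s); the robot touches nothing.
It fails at once if the stick went into fourth (value of joint across above 0.07 rad and value of joint fore_aft below -0.12 rad).
It fails at once if the knob was gripped (squeezed from two opposite sides) ((contact force between the fingers and knob_near above 2 N and contact force between the fingers and knob_far above 2 N) or (contact force between the fingers and knob_left above 2 N and contact force between the fingers and knob_right above 2 N)).
It fails at once if the shifter or its stick was rammed (more than 70 N) (contact force between any of the fingers, the arm and shifter above 70 N).
It fails at once if a loose thing was moved (distance of any of reel, can, spare_knob, screwdriver from where it was at the start of the episode above 0.015 m).
It also fails if it takes over 58 s, if anything falls off the work surface, if the arm or the gripper's body presses on something with over 40 N, if the wrist force passes 120 N, or if a joint passes its speed limit or range.

## Working session

There is one attempt and no reset: what is moved stays moved. The work goes in short steps, Python scripts to look and compute and a tool call to move; the robot and the scene stay as the last step left them, time stands still between calls to the robot, and variables do not carry over. Pictures are saved under pics/ and viewed, and the job is handed in when it is done.

Besides the shell and the picture viewer there is one more tool, called after "Request:" in YAML: its name, and indented under it one key for each argument. move_arm: Moves the arm, as the interface text tells. Its arguments: {"type":"object","properties":{"deltas":{"type":"array"},"grip":{"type":"number"},"newtons":{"type":"number"}},"required":["deltas"]}

```bash
ls; mkdir -p pics
python3 - <<'E'
from rig import ctrl, eyes, order
import cv2
s=ctrl.sense();print(s)
for n in("side","top"):
    cv2.imwrite(f"pics/{n}0.png",eyes.capture(n)); p=eyes.camera_params(n);print(n,p)
E
```

```text
pics
{'time_s': 0.0, 'joints': array([-1.49041202e+00,  3.13469516e-01,  1.49844473e+00,  1.05129107e-05,
        1.33097769e+00, -2.23380221e-01]), 'dq': array([ 8.03774251e-04,  7.63997509e-04, -4.67893863e-04,  8.27144707e-05,
        4.42917728e-04,  1.16172757e-03]), 'tau': array([ 1.04781047e-03, -4.12268436e+01, -2.59739721e+01, -9.75913485e-05,
        4.13990580e-03, -1.50175970e-05]), 'eef_pos': array([ 157.0151134 , -500.70498874,  230.72220709]), 'ee_rot': array([-6.47616434e-04,  9.88488025e-01,  1.51297726e-01,  5.15005995e-05]), 'force': array([ 0.4322504 ,  0.21076334, -0.15604855]), 'wrist_torque': array([ 0.00291791,  0.03302786, -0.06840545]), 'grip_width': 1.001733719994878}
side {'K': array([[462.71246473,   0.        , 257.04542826],
       [  0.        , 462.71246473, 188.09342505],
       [  0.        ,   0.        ,   1.        ]]), 'k1': 0.04238735442683645, 'camera_from_world': array([[ 9.36362122e-01, -3.50729769e-01, -1.46494501e-02,
        -5.52607574e+02],
       [-2.47739529e-01, -6.30685648e-01, -7.35432348e-01,
         2.89825226e+02],
       [ 2.48698820e-01,  6.92260242e-01, -6.77439779e-01,
         9.17437104e+02],
       [ 0.00000000e+00,  0.00000000e+00,  0.00000000e+00,
         1.00000000e+00]])}
top {'K': array([[351.60043499,   0.        , 258.5717342 ],
       [  0.        , 351.60043499, 189.10685444],
       [  0.        ,   0.        ,   1.        ]]), 'k1': -0.05051769948625139, 'camera_from_world': array([[ 2.45009663e-02, -9.99550960e-01, -1.72505325e-02,
         4.74670480e+01],
       [-9.80882858e-01, -2.07039898e-02, -1.93494609e-01,
         6.31335907e+02],
       [ 1.93050567e-01,  2.16615566e-02, -9.80949670e-01,
         7.55207908e+02],
       [ 0.00000000e+00,  0.00000000e+00,  0.00000000e+00,
         1.00000000e+00]])}
```

View pics/side0.png

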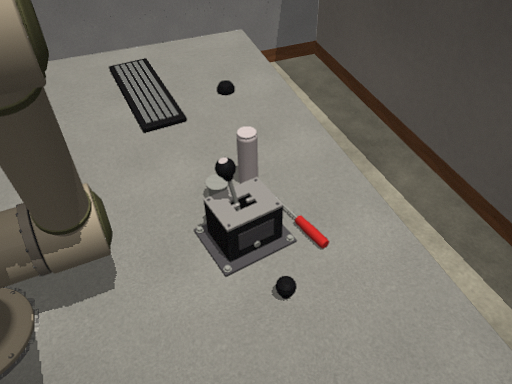

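View pics/top0.png

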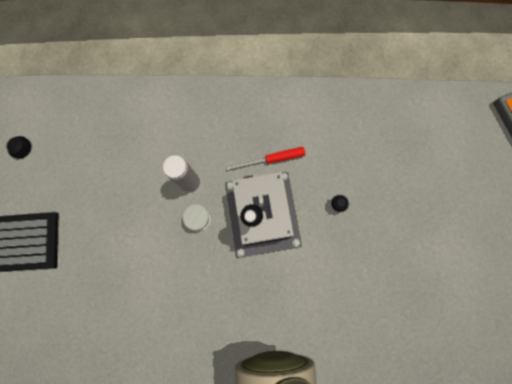

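The shifter is at about (263,212) in the top picture, and the knob is at (251,215). The reel is at (196,218), the can at (176,165), the spare knob at (340,203) and the screwdriver beyond the shifter. I'll enlarge these.

Run:
```python
import cv2
a=cv2.imread("pics/top0.png")[135:270,160:360];cv2.imwrite("pics/top0c.png",cv2.resize(a,None,fx=4,fy=4,interpolation=cv2.INTER_CUBIC))
a=cv2.imread("pics/side0.png")[120:280,180:340];cv2.imwrite("pics/side0c.png",cv2.resize(a,None,fx=3.75,fy=3.75,interpolation=cv2.INTER_CUBIC))
```

```text
(no output)
```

View pics/top0c.png

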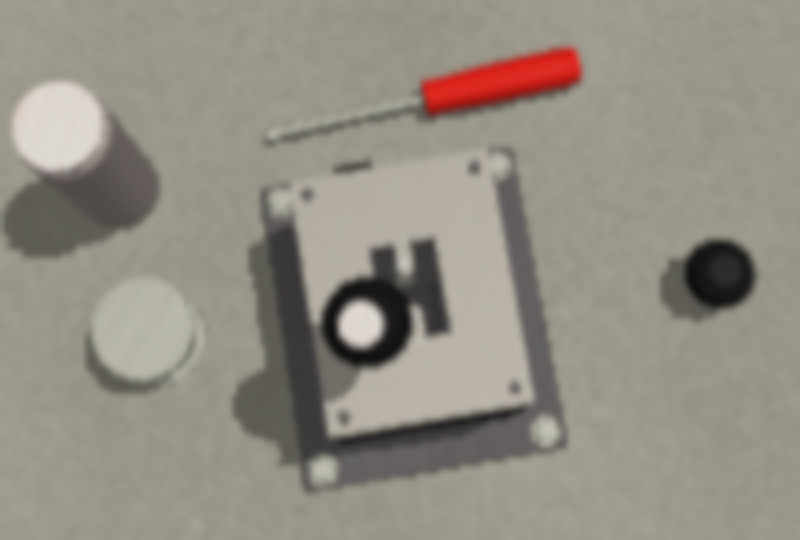

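View pics/side0c.png

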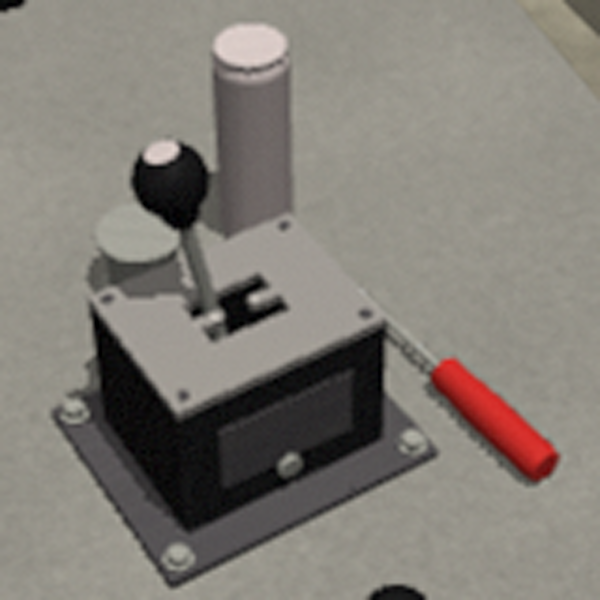

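```bash
cat > h.py <<'E'
import numpy as np,cv2
from rig import ctrl,eyes,order
def ray(n,px,P=None):
    P=P or eyes.camera_params(n);K=P["K"];T=P["camera_from_world"]
    d=np.array([(px[0]-K[0,2])/K[0,0],(px[1]-K[1,2])/K[1,1]]);u=d.copy()
    for _ in range(20):u=d/(1+P["k1"]*(u@u))
    R=T[:3,:3];o=-R.T@T[:3,3];v=R.T@np.array([u[0],u[1],1]);return o,v/np.linalg.norm(v)
def onz(n,px,z,P=None):
    o,v=ray(n,px,P);return o+v*(z-o[2])/v[2]
def tri(obs):
    A=0;b=0
    for n,px in obs:
        o,v=ray(n,px);M=np.eye(3)-np.outer(v,v);A=A+M;b=b+M@o
    return np.linalg.solve(A,b)
def shifter_joints(k,c,yaw):
    f=np.array([np.cos(yaw),np.sin(yaw)]);r=np.array([np.sin(yaw),-np.cos(yaw)])
    d=k[:2]-c;return d@f,d@r
E
python3 - <<'E'
from h import *
np.set_printoptions(precision=1,suppress=True)
t=lambda x,y:("top",(x/4+160-.4,y/4+135-.4)); s=lambda x,y:("side",(x/3.75+180-.4,y/3.75+120-.4))
pl=[onz(*t(*p),115)[:2] for p in[(308,195),(474,167),(515,387),(343,418)]]
ps=[onz(*s(*p),115)[:2] for p in[(107,299),(284,226),(366,313),(182,396)]]
b=[onz(*t(*p),10)[:2] for p in[(280,203),(498,165),(545,432),(323,470)]]
for q in(pl,ps,b):
    q=np.array(q);c=q.mean(0);print(q.tolist(),c)
for q in (pl,b):
    d=(q[0]+q[1]-q[2]-q[3]);print(np.arctan2(d[1],d[0]),np.linalg.norm(d)/2)
d=ps[1]+ps[2]-ps[0]-ps[3];print(np.arctan2(d[1],d[0]))  # check
k=tri([t(367,321),s(171,183)]);print("knob",k, onz(*t(367,321),205),onz(*s(171,183),205))
print("can",onz(*t(59,127),160),"reel",onz(*t(143,330),50),"spare",onz(*t(720,273),25), "sd",onz(*t(270,137),5),onz(*t(570,65),10))
E
```

```text
[[631.4559347522658, 108.92267026202963], [648.9772131551475, 18.722196141798683], [529.7538711517934, -4.668400284737665], [511.32089710651184, 86.0194195761048]] [580.4  52.2]
[[508.5201612743553, 86.20354083092946], [628.4710301003182, 108.7659400076542], [646.4244437046341, 19.507975636349897], [525.8951383629428, -4.100977746971807]] [577.3  52.6]
[[648.3316918722867, 135.24027200698958], [675.3384655644187, 0.23292583342254147], [511.24290776698433, -29.775339872197748], [485.54657518330214, 102.91787360151434]] [580.1  52.2]
0.1910492251729017 121.89704076465357
0.1884212923395302 166.38516087772544
0.18968817966723378
knob [550.8  71.4 203.7] [552.3  71.1 205. ] [548.8  69.9 205. ]
can [655.4 236.3 160. ] reel [562.8 208.1  50. ] spare [ 607.8 -133.4   25. ] sd [691.7 143.8   5. ] [741.2 -44.6  10. ]
```

The stick stands in the left-hand slot, about half way into second (fore-aft ≈ -24 mm, across ≈ -24 mm at the knob). The shifter is at (579, 52) with yaw 0.19. I'll turn the tool 6.5° so its axes match the shifter's (x forward, y right), shut the fingers and go behind the knob.

Request:
move_arm:
  deltas:
    - [1.0, -1.1, 0, 0, 0, 6.5]
    - [1.8, -2.0, 0, 0, 0, 0]
    - [2.4, -2.7, 0, 0, 0, 0]
    - [2.6, -2.9, 0, 0, 0, 0]
    - [2.6, -2.9, 0, 0, 0, 0]
    - [2.6, -2.9, 0, 0, 0, 0]
    - [2.6, -2.9, 0, 0, 0, 0]
    - [2.6, -2.9, 0, 0, 0, 0]
    - [2.0, -2.3, 0, 0, 0, 0]
    - [1.5, -1.7, 0, 0, 0, 0]
  grip: 0
  newtons: 20

```text
time_s: 1.1
eef_pos: [323.2, -218.7, 231.2]
ee_rot: [-0.0, 0.995, 0.096, -0.0]
force: [0.3, -0.2, 0.2]
grip_width: 0.0
```

```bash
cat >> h.py <<'E'
C=np.array([579.,52.4]);YAW=0.19
def tool():
    s=ctrl.sense();f,r=shifter_joints(s["eef_pos"],C,YAW);q=s["ee_rot"]
    print("t",round(s["time_s"],2),"f,r,z",np.round([f,r,s["eef_pos"][2]],1),"q",np.round(q,3),"yaw",round(2*np.arctan2(q[2],q[1]),3),"F",np.round(s["force"],1),"w",round(s["grip_width"],2))
E
python3 -c "
from h import *
tool()"
```

```text
t 1.1 f,r,z [-302.4  218.   231.2] q [-0.     0.995  0.096 -0.   ] yaw 0.191 F [ 0.3 -0.2  0.2] w 0.0
```

Request:
move_arm:
  deltas:
    - [1.2, -1.3, 0, 0, 0, 0]
    - [2.0, -2.2, 0, 0, 0, 0]
    - [2.6, -2.9, 0, 0, 0, 0]
    - [2.8, -3.2, 0, 0, 0, 0]
    - [2.8, -3.2, 0, 0, 0, 0]
    - [2.8, -3.2, 0, 0, 0, 0]
    - [2.6, -2.9, 0.5, 0, 0, 0]
    - [2.2, -2.4, 1.0, 0, 0, 0]
    - [1.7, -1.9, 1.3, 0, 0, 0]
    - [1.0, -1.0, 1.0, 0, 0, 0]

```text
time_s: 2.1
eef_pos: [490.2, 59.8, 192.2]
ee_rot: [-0.0, 0.995, 0.096, -0.001]
force: [-0.1, -1.3, 0.4]
grip_width: 0.003
```

Run:
```python
from h import *
tool()
for n in("side","top"):
    a=eyes.capture(n); a=a[135:270,160:360] if n=="top" else a[120:280,180:340]
    f=4 if n=="top" else 3.75
    cv2.imwrite(f"pics/{n}1.png",cv2.resize(a,None,fx=f,fy=f,interpolation=cv2.INTER_CUBIC))
```

```text
t 2.1 f,r,z [-85.8 -24.  192.2] q [-0.     0.995  0.096 -0.001] yaw 0.192 F [-0.1 -1.3  0.4] w 0.0
```

View pics/side1.png

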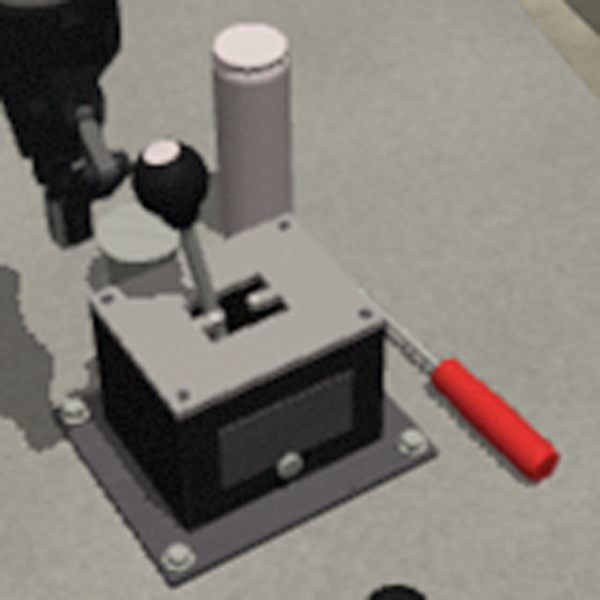

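View pics/top1.png

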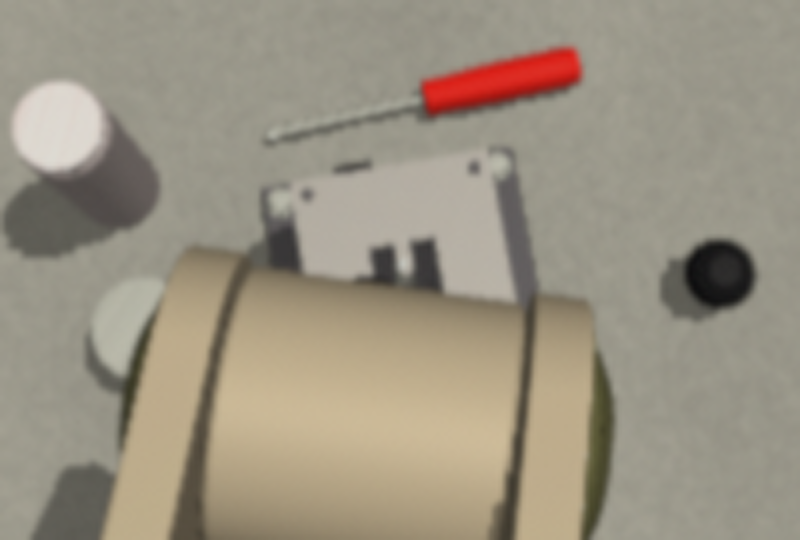

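Fingertips are 26 mm or so behind the knob at (171,183) in the side view. Next is a slow push forward of 40 mm, then another look.

Request:
move_arm:
  deltas:
    - [0.4, 0, 0, 0, 0, 0]
    - [0.5, 0, 0, 0, 0, 0]
    - [0.5, 0, 0, 0, 0, 0]
    - [0.5, 0, 0, 0, 0, 0]
    - [0.4, 0, 0, 0, 0, 0]
    - [0.4, 0, 0, 0, 0, 0]
    - [0.4, 0, 0, 0, 0, 0]
    - [0.4, 0, 0, 0, 0, 0]
    - [0.3, 0, 0, 0, 0, 0]
    - [0.2, 0, 0, 0, 0, 0]

```text
time_s: 3.2
eef_pos: [529.3, 65.8, 193.3]
ee_rot: [-0.0, 0.995, 0.095, -0.0]
force: [-3.5, -0.1, 2.1]
grip_width: -0.002
```

```bash
cat >> h.py <<'E'
def side(name):
    tool(); a=eyes.capture("side")[120:280,180:340]
    cv2.imwrite(f"pics/{name}.png",cv2.resize(a,None,fx=3.75,fy=3.75,interpolation=cv2.INTER_CUBIC)); tool()
def knobside(x,y):
    # ball on sphere radius 180 about pivot: intersect the side ray
    o,v=ray("side",(x/3.75+179.6,y/3.75+119.6)); p=np.array([*C,30.])
    b=v@(o-p); c=(o-p)@(o-p)-180**2; k=o+v*(-b-np.sqrt(b*b-c)); f,r=shifter_joints(k,C,YAW)
    print("knob f,r,z",round(f,1),round(r,1),round(k[2],1),"fa",round(np.arctan2(f,k[2]-30),3),"ac",round(np.arctan2(r,k[2]-30),3))
E
python3 -c "
from h import *
side('side2');knobside(171,183)"
```

```text
t 3.2 f,r,z [-46.2 -22.6 193.3] q [-0.     0.995  0.095 -0.   ] yaw 0.19 F [-3.5 -0.1  2.1] w -0.0
t 3.25 f,r,z [-46.1 -22.6 193.3] q [-0.     0.995  0.095 -0.   ] yaw 0.19 F [-3.5 -0.2  1.8] w -0.0
knob f,r,z -27.2 -21.1 206.7 fa -0.153 ac -0.119
```

View pics/side2.png

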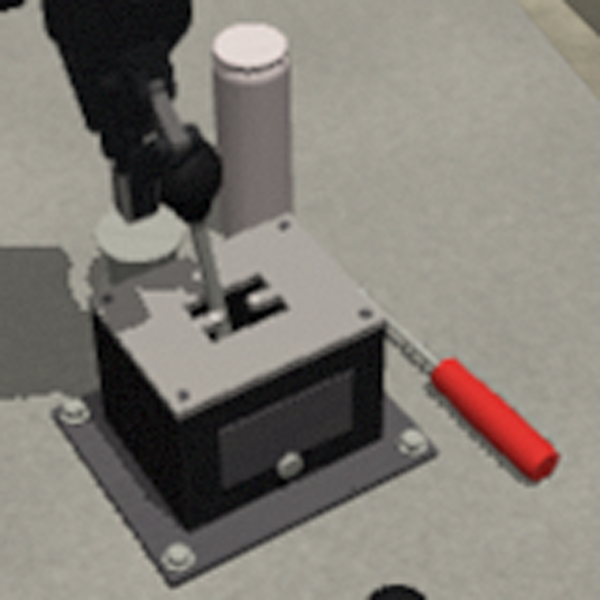

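Contact: the force is 3.5 N and the knob has moved about 9–11 mm forward, its right edge now at (220,175). I'll push another 13.5 mm to neutral, then back off and look.

Request:
move_arm:
  deltas:
    - [0.3, 0, 0, 0, 0, 0]
    - [0.3, 0, 0, 0, 0, 0]
    - [0.3, 0, 0, 0, 0, 0]
    - [0.25, 0, 0, 0, 0, 0]
    - [0.2, 0, 0, 0, 0, 0]
    - [0, 0, 0, 0, 0, 0]
    - [-0.5, 0, 0, 0, 0, 0]
    - [-1.5, 0, 0, 0, 0, 0]
    - [-2.0, 0, 0, 0, 0, 0]
    - [-2.0, 0, 0, 0, 0, 0]

```text
time_s: 4.25
eef_pos: [482.8, 56.8, 193.1]
ee_rot: [0.0, 0.995, 0.095, 0.0]
force: [0.7, 1.1, 0.7]
grip_width: 0.0
```

```bash
python3 -c "
from h import *
side('side3')"
```

```text
t 4.25 f,r,z [-93.7 -22.5 193.1] q [0.    0.995 0.095 0.   ] yaw 0.19 F [0.7 1.1 0.7] w 0.0
t 4.3 f,r,z [-95.8 -22.8 193.2] q [ 0.     0.995  0.095 -0.   ] yaw 0.19 F [1.2 1.3 1.9] w -0.0
```

View pics/side3.png

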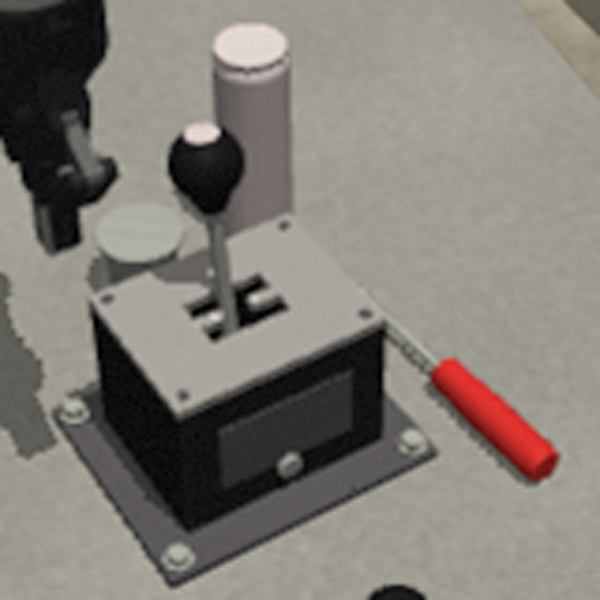

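Run:
```python
from h import *
knobside(207,167)
cv2.imwrite("pics/top3.png",cv2.resize(eyes.capture("top")[135:270,160:360],None,fx=4,fy=4,interpolation=cv2.INTER_CUBIC))
```

```text
knob f,r,z -4.8 -20.2 208.8 fa -0.027 ac -0.113
```

View pics/top3.png

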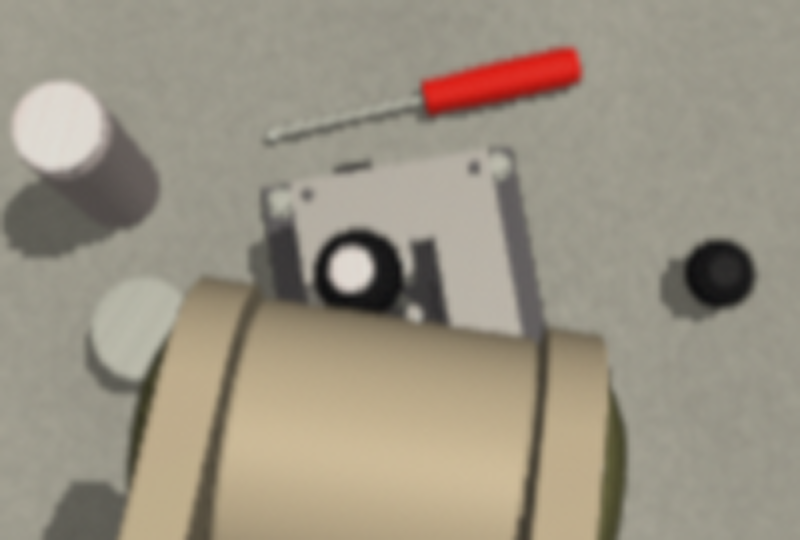

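Run:
```python
from h import *
for p,z in (((367,321),206),((359,272),209)):
    k=onz("top",(p[0]/4+159.6,p[1]/4+134.6),z);print(p,np.round(shifter_joints(k,C,YAW),1))
```

```text
(367, 321) [-22.9 -23.4]
(359, 272) [  0.3 -23.3]
```

In the top view the knob is at (359,272), which puts it at fore-aft ≈ -1 to -3 mm. That is neutral, still at the left (across ≈ -23 mm). Next I'll go round to its left side.

Request:
move_arm:
  deltas:
    - [0, -1.0, -0.2, 0, 0, 0]
    - [0, -2.0, -0.3, 0, 0, 0]
    - [0, -2.0, 0, 0, 0, 0]
    - [0.6, -1.1, 0, 0, 0, 0]
    - [1.4, 0, 0, 0, 0, 0]
    - [1.9, 0, 0, 0, 0, 0]
    - [2.0, 0, 0, 0, 0, 0]
    - [1.7, 0, 0, 0, 0, 0]
    - [1.2, 0, 0, 0, 0, 0]
    - [0.6, 0, 0, 0, 0, 0]

```text
time_s: 5.35
eef_pos: [565.6, 135.2, 197.8]
ee_rot: [-0.0, 0.995, 0.095, 0.0]
force: [-0.1, 0.1, -0.4]
grip_width: 0.001
```

```bash
python3 -c "
from h import *
side('side4')"
```

```text
t 5.35 f,r,z [  2.5 -83.8 197.8] q [-0.     0.995  0.095  0.   ] yaw 0.191 F [-0.1  0.1 -0.4] w 0.0
t 5.4 f,r,z [  2.5 -83.7 197.7] q [-0.     0.995  0.095  0.   ] yaw 0.191 F [ 0.8 -0.  -1.4] w 0.0
```

View pics/side4.png

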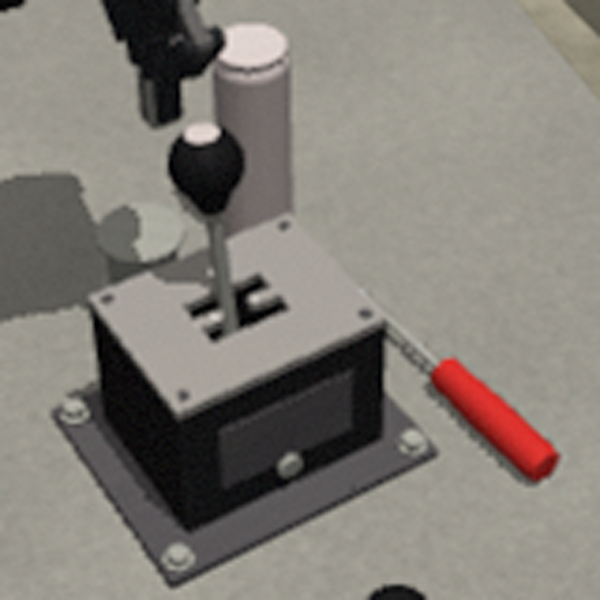

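The fingertips, at (160,110), are left of the knob. I'll move 4 mm back to line up, then push right.

Request:
move_arm:
  deltas:
    - [-0.4, 0.3, 0, 0, 0, 0]
    - [0, 0.7, 0, 0, 0, 0]
    - [0, 0.7, 0, 0, 0, 0]
    - [0, 0.6, 0, 0, 0, 0]
    - [0, 0.6, 0, 0, 0, 0]
    - [0, 0.6, 0, 0, 0, 0]
    - [0, 0.6, 0, 0, 0, 0]
    - [0, 0.6, 0, 0, 0, 0]
    - [0, 0.5, 0, 0, 0, 0]
    - [0, 0.3, 0, 0, 0, 0]

```text
time_s: 6.4
eef_pos: [570.9, 79.3, 198.2]
ee_rot: [0.0, 0.995, 0.095, -0.0]
force: [-0.4, 2.1, 2.2]
grip_width: 0.002
```

```bash
python3 -c "
from h import *
side('side5')"
```

```text
t 6.4 f,r,z [ -2.9 -28.  198.2] q [ 0.     0.995  0.095 -0.   ] yaw 0.19 F [-0.4  2.1  2.2] w 0.0
t 6.45 f,r,z [ -2.9 -27.7 198.2] q [ 0.     0.995  0.095 -0.   ] yaw 0.19 F [1.  1.4 1.5] w -0.0
```

View pics/side5.png

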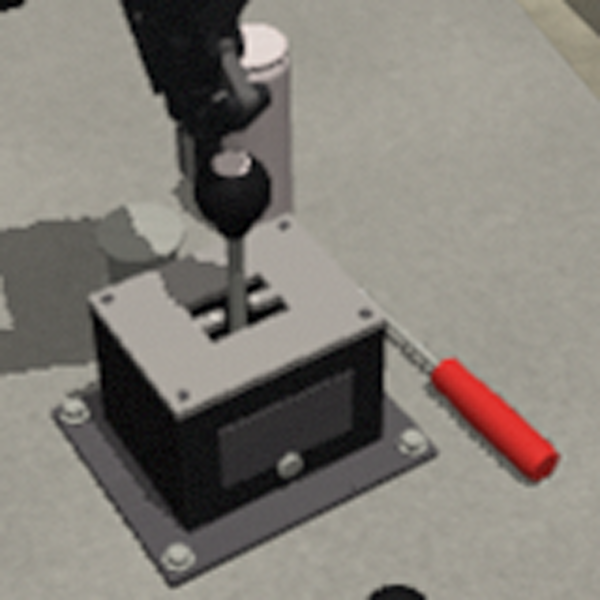

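```bash
python3 -c "
from h import *
knobside(233,194)"
```

```text
knob f,r,z -4.6 8.5 209.7 fa -0.026 ac 0.047
```

The knob, at (233,194), is crossing freely along neutral (across ≈ +8 mm). 16.5 mm more.

Request:
move_arm:
  deltas:
    - [0, 0.2, 0, 0, 0, 0]
    - [0, 0.3, 0, 0, 0, 0]
    - [0, 0.3, 0, 0, 0, 0]
    - [0, 0.3, 0, 0, 0, 0]
    - [0, 0.25, 0, 0, 0, 0]
    - [0, 0.2, 0, 0, 0, 0]
    - [0, 0.1, 0, 0, 0, 0]
    - [0, 0, 0, 0, 0, 0]
    - [0, 0, 0, 0, 0, 0]
    - [0, 0, 0, 0, 0, 0]

```text
time_s: 7.45
eef_pos: [573.9, 63.7, 198.3]
ee_rot: [0.0, 0.995, 0.095, -0.0]
force: [0.2, 2.1, 1.4]
grip_width: 0.001
```

```bash
python3 -c "
from h import *
side('side6')"
```

```text
t 7.45 f,r,z [ -2.9 -12.  198.3] q [ 0.     0.995  0.095 -0.   ] yaw 0.19 F [0.2 2.1 1.4] w 0.0
t 7.5 f,r,z [ -2.9 -12.1 198.3] q [ 0.     0.995  0.095 -0.   ] yaw 0.19 F [-1.   0.6  1.3] w -0.0
```

View pics/side6.png

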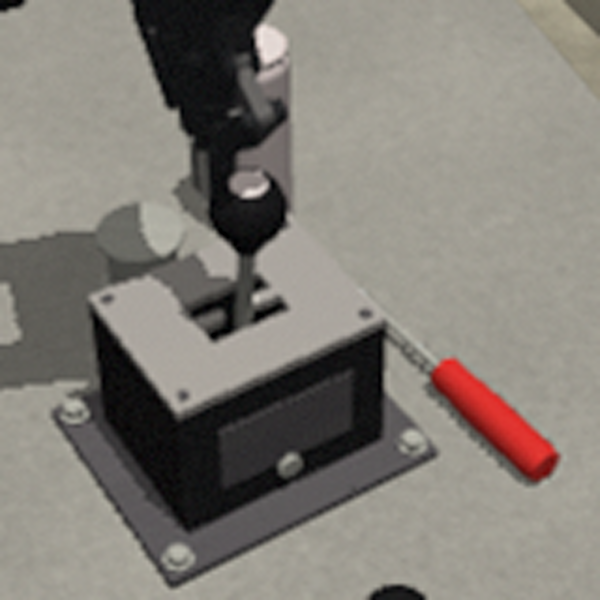

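Knob at about (248,213). I'll check the number and retreat left, then go back behind it.

Request:
move_arm:
  deltas:
    - [0, -0.5, 0, 0, 0, 0]
    - [0, -1.3, 0, 0, 0, 0]
    - [0, -1.7, 0, 0, 0, 0]
    - [-0.5, -1.2, 0, 0, 0, 0]
    - [-1.3, -0.3, 0, 0, 0, 0]
    - [-1.8, 0, 0, 0, 0, 0]
    - [-2.0, 0, 0, 0, 0, 0]
    - [-1.7, 0, 0, 0, 0, 0]
    - [-1.0, 0, 0, 0, 0, 0]
    - [-0.5, 0, 0, 0, 0, 0]

```text
time_s: 8.5
eef_pos: [477.3, 96.5, 198.5]
ee_rot: [0.0, 0.995, 0.095, 0.0]
force: [0.8, 0.4, -0.6]
grip_width: -0.003
```

```bash
python3 -c "
from h import *
knobside(248,213)
side('side7')
cv2.imwrite('pics/top7.png',cv2.resize(eyes.capture('top')[135:270,160:360],None,fx=4,fy=4,interpolation=cv2.INTER_CUBIC))
"
```

```text
knob f,r,z -4.8 25.0 208.2 fa -0.027 ac 0.139
t 8.5 f,r,z [-91.5 -62.6 198.5] q [0.    0.995 0.095 0.   ] yaw 0.191 F [ 0.8  0.4 -0.6] w -0.0
t 8.55 f,r,z [-91.6 -62.4 198.5] q [0.    0.995 0.095 0.   ] yaw 0.191 F [0.8 0.2 0.2] w -0.0
```

View pics/side7.png

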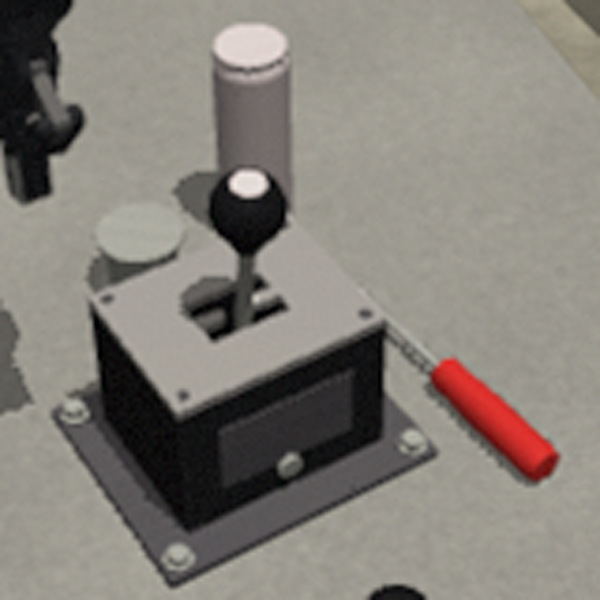

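View pics/top7.png

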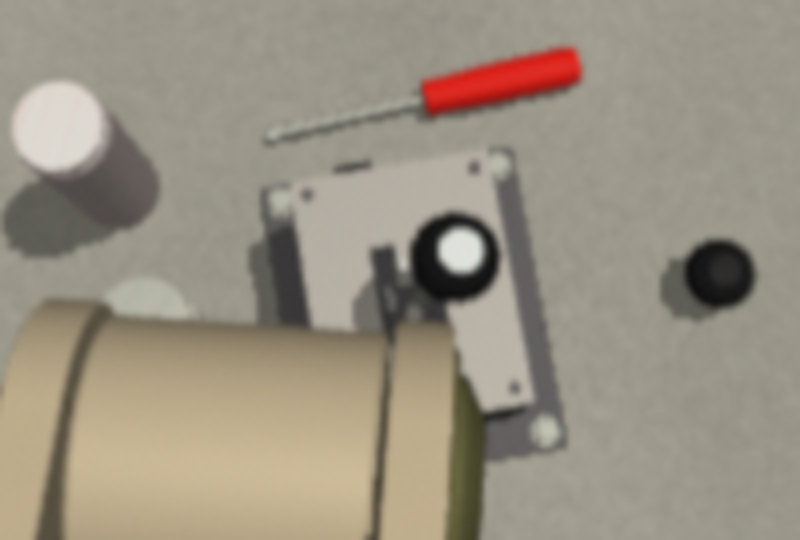

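The knob is now right in neutral: (248,213) in the side view and (455,256) in the top view, across ≈ 24 mm. Nothing else has moved. Next is to get behind it.

Request:
move_arm:
  deltas:
    - [0, 0.8, 0, 0, 0, 0]
    - [0, 1.6, 0, 0, 0, 0]
    - [0, 2.0, 0.2, 0, 0, 0]
    - [0, 2.0, 0.2, 0, 0, 0]
    - [0, 1.5, 0.2, 0, 0, 0]
    - [0.4, 0.7, 0, 0, 0, 0]
    - [0.8, 0, 0, 0, 0, 0]
    - [1.0, 0, 0, 0, 0, 0]
    - [0.8, 0, 0, 0, 0, 0]
    - [0.5, 0, 0, 0, 0, 0]

```text
time_s: 9.6
eef_pos: [529.5, 19.1, 192.2]
ee_rot: [-0.0, 0.995, 0.096, 0.0]
force: [-0.6, 0.6, 0.1]
grip_width: 0.001
```

```bash
python3 -c "
from h import *
k=onz('top',(455/4+159.6,256/4+134.6),208);print(shifter_joints(k,C,YAW))
side('side8')
"
```

```text
(np.float64(0.41141295243129417), np.float64(22.625295698299478))
t 9.6 f,r,z [-54.9  23.4 192.2] q [-0.     0.995  0.096  0.   ] yaw 0.191 F [-0.6  0.6  0.1] w 0.0
t 9.65 f,r,z [-54.7  23.5 192.2] q [-0.     0.995  0.096  0.   ] yaw 0.191 F [ 0.4 -0.3  0.6] w -0.0
```

View pics/side8.png

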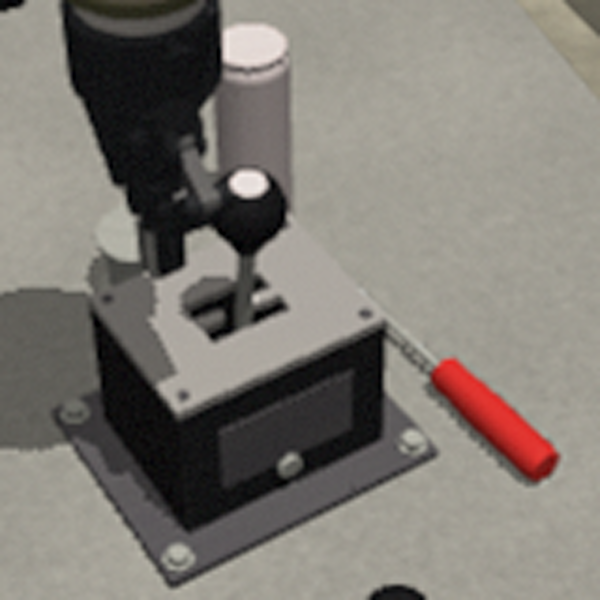

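The fingertips are behind the knob with ~20 mm of clearance. Pushing forward.

Request:
move_arm:
  deltas:
    - [0.4, 0, 0, 0, 0, 0]
    - [0.5, 0, 0, 0, 0, 0]
    - [0.5, 0, 0, 0, 0, 0]
    - [0.5, 0, 0, 0, 0, 0]
    - [0.5, 0, 0, 0, 0, 0]
    - [0.5, 0, 0, 0, 0, 0]
    - [0.5, 0, 0, 0, 0, 0]
    - [0.5, 0, 0, 0, 0, 0]
    - [0.4, 0, 0, 0, 0, 0]
    - [0.2, 0, 0, 0, 0, 0]

```text
time_s: 10.65
eef_pos: [573.2, 26.9, 192.2]
ee_rot: [-0.0, 0.995, 0.095, -0.0]
force: [-2.6, 0.8, 1.0]
grip_width: 0.003
```

```bash
python3 -c "
from h import *
side('side9')
"
```

```text
t 10.65 f,r,z [-10.5  23.9 192.2] q [-0.     0.995  0.095 -0.   ] yaw 0.19 F [-2.6  0.8  1. ] w 0.0
t 10.7 f,r,z [-10.4  24.  192.2] q [-0.     0.995  0.095  0.   ] yaw 0.19 F [-2.3 -1.5  0.7] w 0.0
```

View pics/side9.png

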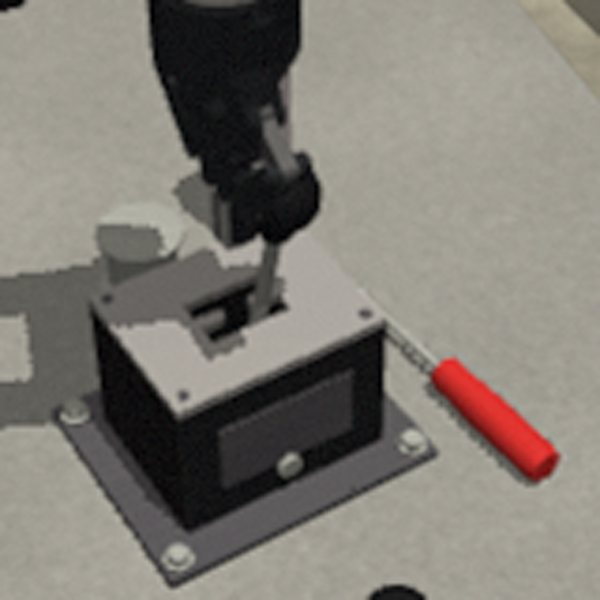

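The stick is going into third (knob right edge at (321,195), so fore-aft ≈ 21 mm). 18 mm more, slowly.

Request:
move_arm:
  deltas:
    - [0.2, 0, 0, 0, 0, 0]
    - [0.3, 0, 0, 0, 0, 0]
    - [0.3, 0, 0, 0, 0, 0]
    - [0.3, 0, 0, 0, 0, 0]
    - [0.2, 0, 0, 0, 0, 0]
    - [0.2, 0, 0, 0, 0, 0]
    - [0.1, 0, 0, 0, 0, 0]
    - [0.1, 0, 0, 0, 0, 0]
    - [0.1, 0, 0, 0, 0, 0]
    - [0, 0, 0, 0, 0, 0]

```text
time_s: 11.7
eef_pos: [590.7, 30.2, 192.3]
ee_rot: [0.0, 0.995, 0.095, 0.0]
force: [-1.1, 0.2, -2.1]
grip_width: 0.005
```

```bash
python3 -c "
from h import *
side('side10')
"
```

```text
t 11.7 f,r,z [  7.3  24.  192.3] q [0.    0.995 0.095 0.   ] yaw 0.19 F [-1.1  0.2 -2.1] w 0.0
t 11.75 f,r,z [  7.2  24.  192.3] q [0.    0.995 0.095 0.   ] yaw 0.19 F [-2.9 -1.  -2.5] w 0.0
```

View pics/side10.png

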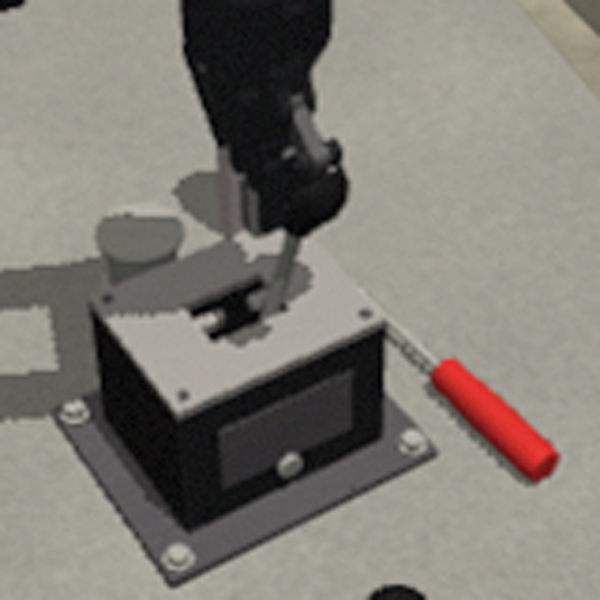

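Still moving freely at about 3 N. Small steps now while I watch the force.

Request:
move_arm:
  deltas:
    - [0.05, 0, 0, 0, 0, 0]
    - [0.05, 0, 0, 0, 0, 0]
    - [0.05, 0, 0, 0, 0, 0]
    - [0.05, 0, 0, 0, 0, 0]
    - [0.05, 0, 0, 0, 0, 0]
    - [0.05, 0, 0, 0, 0, 0]
    - [0, 0, 0, 0, 0, 0]
    - [0, 0, 0, 0, 0, 0]
    - [0, 0, 0, 0, 0, 0]
    - [0, 0, 0, 0, 0, 0]

```text
time_s: 12.75
eef_pos: [593.5, 30.8, 192.3]
ee_rot: [0.0, 0.995, 0.095, 0.0]
force: [-0.8, 0.4, -2.1]
grip_width: -0.005
```

Request:
move_arm:
  deltas:
    - [0.05, 0, 0, 0, 0, 0]
    - [0, 0, 0, 0, 0, 0]
    - [0.05, 0, 0, 0, 0, 0]
    - [0, 0, 0, 0, 0, 0]
    - [0, 0, 0, 0, 0, 0]
    - [0, 0, 0, 0, 0, 0]
    - [0, 0, 0, 0, 0, 0]
    - [0, 0, 0, 0, 0, 0]
    - [0, 0, 0, 0, 0, 0]
    - [0, 0, 0, 0, 0, 0]

```text
time_s: 13.75
eef_pos: [594.5, 31.0, 192.3]
ee_rot: [0.0, 0.995, 0.095, -0.0]
force: [-1.9, -0.5, -1.6]
grip_width: -0.004
```

```bash
python3 -c "
from h import *
side('side11')
"
```

```text
t 13.75 f,r,z [ 11.2  24.  192.3] q [ 0.     0.995  0.095 -0.   ] yaw 0.19 F [-1.9 -0.5 -1.6] w -0.0
t 13.8 f,r,z [ 11.1  24.  192.3] q [ 0.     0.995  0.095 -0.   ] yaw 0.19 F [-2.2 -0.5 -0.3] w -0.0
```

View pics/side11.png

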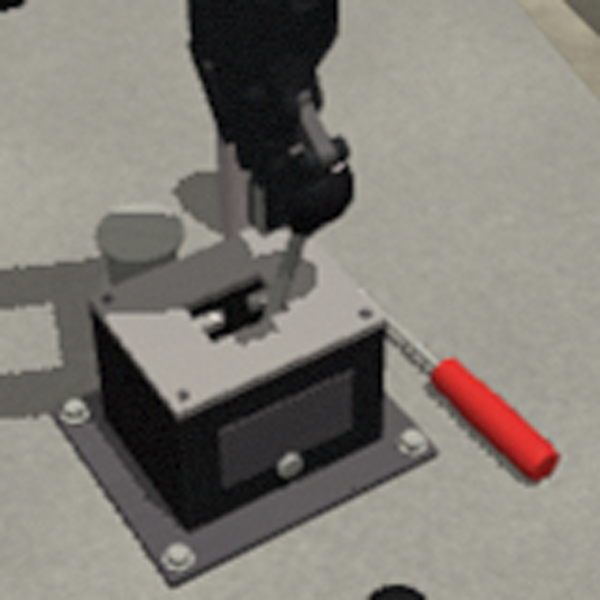

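```bash
python3 -c "
from h import *
for p in((316,196),(316,199),(313,197)):knobside(*p)
"
```

```text
knob f,r,z 36.4 28.6 204.0 fa 0.206 ac 0.163
knob f,r,z 35.1 30.6 203.9 fa 0.199 ac 0.174
knob f,r,z 34.3 28.8 204.4 fa 0.194 ac 0.164
```

Request:
move_arm:
  deltas:
    - [0.05, 0, 0, 0, 0, 0]
    - [0, 0, 0, 0, 0, 0]
    - [0, 0, 0, 0, 0, 0]
    - [0, 0, 0, 0, 0, 0]
    - [0, 0, 0, 0, 0, 0]
    - [0, 0, 0, 0, 0, 0]
    - [0, 0, 0, 0, 0, 0]
    - [0, 0, 0, 0, 0, 0]
    - [0, 0, 0, 0, 0, 0]
    - [0, 0, 0, 0, 0, 0]

```text
time_s: 14.8
eef_pos: [595.0, 31.1, 192.3]
ee_rot: [-0.0, 0.995, 0.095, -0.0]
force: [-1.9, -0.4, -1.7]
grip_width: -0.0
```

Request:
move_arm:
  deltas:
    - [0.05, 0, 0, 0, 0, 0]
    - [0, 0, 0, 0, 0, 0]
    - [0, 0, 0, 0, 0, 0]
    - [0, 0, 0, 0, 0, 0]
    - [0, 0, 0, 0, 0, 0]
    - [0, 0, 0, 0, 0, 0]
    - [0, 0, 0, 0, 0, 0]
    - [0, 0, 0, 0, 0, 0]
    - [0, 0, 0, 0, 0, 0]
    - [0, 0, 0, 0, 0, 0]

```text
time_s: 15.8
eef_pos: [595.5, 31.2, 192.3]
ee_rot: [0.0, 0.995, 0.095, 0.0]
force: [-1.9, 0.1, -1.2]
grip_width: 0.003
```

Request:
move_arm:
  deltas:
    - [0.05, 0, 0, 0, 0, 0]
    - [0, 0, 0, 0, 0, 0]
    - [0, 0, 0, 0, 0, 0]
    - [0, 0, 0, 0, 0, 0]
    - [0, 0, 0, 0, 0, 0]
    - [0.05, 0, 0, 0, 0, 0]
    - [0, 0, 0, 0, 0, 0]
    - [0, 0, 0, 0, 0, 0]
    - [0, 0, 0, 0, 0, 0]
    - [0, 0, 0, 0, 0, 0]

```text
time_s: 16.8
eef_pos: [596.4, 31.4, 192.3]
ee_rot: [-0.0, 0.995, 0.095, -0.0]
force: [-1.8, -0.3, -1.5]
grip_width: -0.006
```

Request:
move_arm:
  deltas:
    - [0.05, 0, 0, 0, 0, 0]
    - [0, 0, 0, 0, 0, 0]
    - [0, 0, 0, 0, 0, 0]
    - [0, 0, 0, 0, 0, 0]
    - [0, 0, 0, 0, 0, 0]
    - [0, 0, 0, 0, 0, 0]
    - [0, 0, 0, 0, 0, 0]
    - [0, 0, 0, 0, 0, 0]
    - [0, 0, 0, 0, 0, 0]
    - [0, 0, 0, 0, 0, 0]

```text
time_s: 17.8
eef_pos: [596.9, 31.5, 192.3]
ee_rot: [-0.0, 0.995, 0.095, -0.0]
force: [-1.9, -1.3, -1.3]
grip_width: 0.004
```

Request:
move_arm:
  deltas:
    - [0.05, 0, 0, 0, 0, 0]
    - [0, 0, 0, 0, 0, 0]
    - [0, 0, 0, 0, 0, 0]
    - [0, 0, 0, 0, 0, 0]
    - [0, 0, 0, 0, 0, 0]
    - [0, 0, 0, 0, 0, 0]
    - [0, 0, 0, 0, 0, 0]
    - [0, 0, 0, 0, 0, 0]
    - [0, 0, 0, 0, 0, 0]
    - [0, 0, 0, 0, 0, 0]

```text
time_s: 18.8
eef_pos: [597.4, 31.5, 192.3]
ee_rot: [-0.0, 0.995, 0.095, -0.0]
force: [-2.7, -0.2, -1.1]
grip_width: -0.003
```

Request:
move_arm:
  deltas:
    - [0.05, 0, 0, 0, 0, 0]
    - [0, 0, 0, 0, 0, 0]
    - [0, 0, 0, 0, 0, 0]
    - [0, 0, 0, 0, 0, 0]
    - [0, 0, 0, 0, 0, 0]
    - [0, 0, 0, 0, 0, 0]
    - [0, 0, 0, 0, 0, 0]
    - [0, 0, 0, 0, 0, 0]
    - [0, 0, 0, 0, 0, 0]
    - [0, 0, 0, 0, 0, 0]

```text
time_s: 19.8
eef_pos: [597.9, 31.6, 192.3]
ee_rot: [0.0, 0.995, 0.095, -0.0]
force: [-2.2, 0.2, -1.7]
grip_width: -0.002
```

```bash
python3 -c "
from h import *
side('side12')
"
```

```text
t 19.8 f,r,z [ 14.6  24.  192.3] q [ 0.     0.995  0.095 -0.   ] yaw 0.19 F [-2.2  0.2 -1.7] w -0.0
t 19.85 f,r,z [ 14.6  24.  192.3] q [ 0.     0.995  0.095 -0.   ] yaw 0.19 F [-1.9  0.2 -1.5] w -0.0
```

View pics/side12.png

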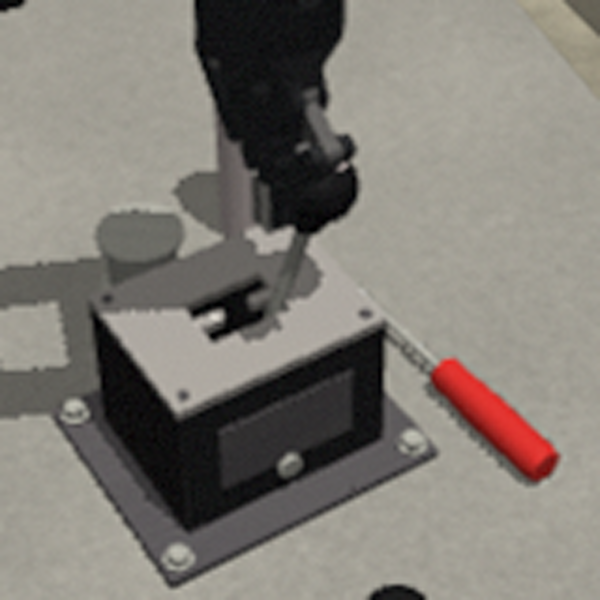

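Request:
move_arm:
  deltas:
    - [0.05, 0, 0, 0, 0, 0]
    - [0, 0, 0, 0, 0, 0]
    - [0, 0, 0, 0, 0, 0]
    - [0, 0, 0, 0, 0, 0]
    - [0, 0, 0, 0, 0, 0]
    - [0, 0, 0, 0, 0, 0]
    - [0, 0, 0, 0, 0, 0]
    - [0, 0, 0, 0, 0, 0]
    - [0, 0, 0, 0, 0, 0]
    - [0, 0, 0, 0, 0, 0]

```text
time_s: 20.85
eef_pos: [598.4, 31.7, 192.3]
ee_rot: [0.0, 0.995, 0.095, -0.0]
force: [-2.9, -0.3, -2.1]
grip_width: -0.003
```

Request:
move_arm:
  deltas:
    - [0.05, 0, 0, 0, 0, 0]
    - [0, 0, 0, 0, 0, 0]
    - [0, 0, 0, 0, 0, 0]
    - [0, 0, 0, 0, 0, 0]
    - [0, 0, 0, 0, 0, 0]
    - [0, 0, 0, 0, 0, 0]
    - [0, 0, 0, 0, 0, 0]
    - [0, 0, 0, 0, 0, 0]
    - [0, 0, 0, 0, 0, 0]
    - [0, 0, 0, 0, 0, 0]

```text
time_s: 21.85
eef_pos: [598.9, 31.8, 192.3]
ee_rot: [0.0, 0.995, 0.095, 0.0]
force: [-3.3, -0.8, -2.5]
grip_width: 0.0
```

Fore-aft should now be near the stop. I'll back straight off and look from both cameras.

Request:
move_arm:
  deltas:
    - [-0.3, 0, 0, 0, 0, 0]
    - [-0.8, 0, 0, 0, 0, 0]
    - [-1.5, 0, 0, 0, 0, 0]
    - [-2.0, 0, 0, 0, 0, 0]
    - [-2.5, 0, 0, 0, 0, 0]
    - [-2.5, 0, 0, 0, 0, 0]
    - [-2.0, 0, 0, 0, 0, 0]
    - [-1.5, 0, 0, 0, 0, 0]
    - [-0.8, 0, 0, 0, 0, 0]
    - [-0.3, 0, 0, 0, 0, 0]

```text
time_s: 22.85
eef_pos: [459.2, 4.8, 192.8]
ee_rot: [0.0, 0.995, 0.095, 0.001]
force: [0.2, -0.0, -0.3]
grip_width: -0.003
```

```bash
python3 -c "
from h import *
side('side13')
cv2.imwrite('pics/top13.png',cv2.resize(eyes.capture('top')[135:270,160:360],None,fx=4,fy=4,interpolation=cv2.INTER_CUBIC))
"
```

```text
t 22.85 f,r,z [-126.6   24.1  192.8] q [0.    0.995 0.095 0.001] yaw 0.19 F [ 0.2 -0.  -0.3] w -0.0
t 22.9 f,r,z [-126.5   24.1  192.7] q [0.    0.995 0.095 0.001] yaw 0.19 F [0.7 0.5 0.4] w -0.0
```

View pics/side13.png

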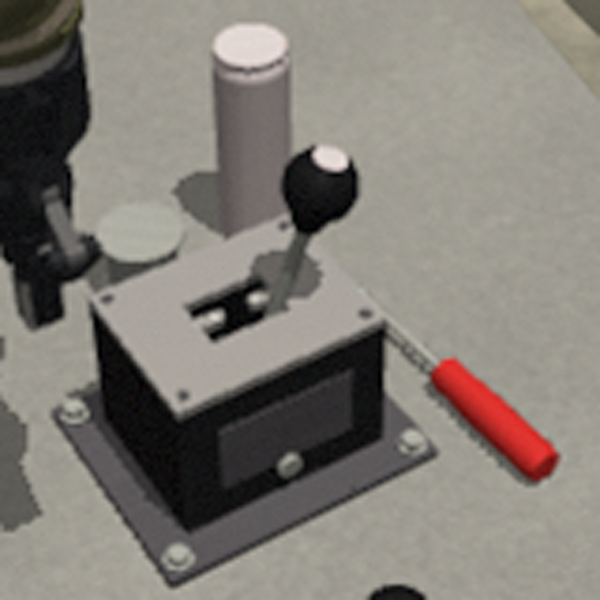

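View pics/top13.png

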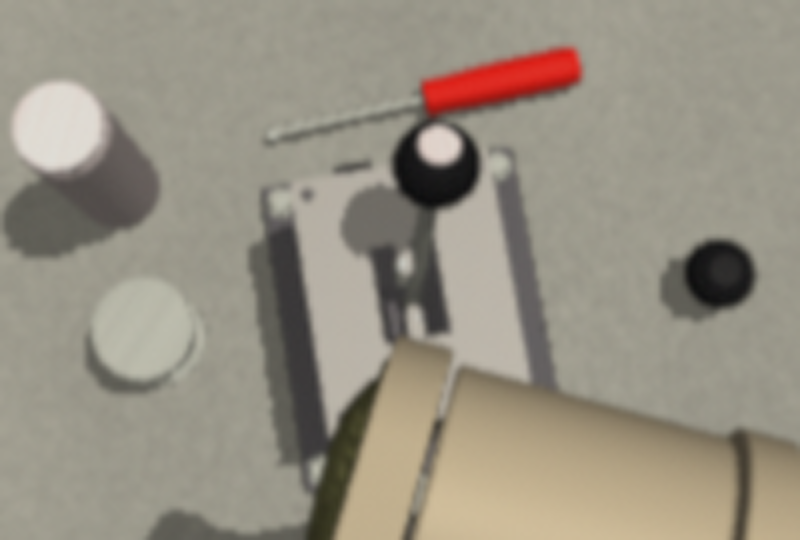

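```bash
python3 -c "
from h import *
knobside(320,188)
k=onz('top',(437/4+159.6,164/4+134.6),203);print(shifter_joints(k,C,YAW))
t=('top',(437/4+159.6,164/4+134.6));s=('side',(320/3.75+179.6,188/3.75+119.6))
k=tri([t,s]);print(k,shifter_joints(k,C,YAW))
"
```

```text
knob f,r,z 42.2 23.4 203.4 fa 0.238 ac 0.134
(np.float64(47.00407226149347), np.float64(22.10735310471867))
[627.78009191  39.87113731 201.27586038] (np.float64(45.536069685825915), np.float64(21.515950477266337))
```

The knob is at (320,188) in the side view and (437,164) in the top view. That gives fore-aft 42–47 mm (≈0.24–0.25 rad) and across ≈ 22 mm. The hand is clear and the loose things are where they were, so I'm handing in.

```bash
python3 -c "
from h import *
print(order.finish_job());tool()"
```

```text
the job is handed in; nothing more can be done
None
the job is handed in; nothing more can be done
```

The gearstick is standing in third and the job was handed in at about 23 s. No verdict is reported, so this rests on my last pictures.

- **What I did:** The stick started about half way into second. With the fingers shut, I pushed the knob forward to neutral, then from its left side across to the right, and then forward into third in small steps. I then backed the hand about 140 mm away.
- **Stick position:** The two cameras disagree by about 5 mm. The side view puts the knob 42 mm forward and the top view 47 mm, so fore_aft is about 0.24 to 0.25 rad against the 0.21 needed. Across is about 0.12 to 0.13 rad, against 0.09 needed.
- **End stop:** I did not feel a clear rise in force at the stop. "Fully home" therefore rests on the camera measurement.
- **Forces and route:** The readings I took while pushing never passed about 4 N. The stick stayed close to neutral while it crossed, well away from fourth.
- **Loose things:** The can, reel, spare knob and screwdriver look unmoved in the last pictures. I compared them by eye and did not measure them again.

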